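Clear the turner, set the wash slide and snap the washer on

ROBOT

A 7-joint arm with a two-finger parallel gripper is mounted at the origin on the work surface. World frame = base frame: x ahead of the robot, y to its left, z up, the work surface at z = 0. Lengths are in m, angles in degrees, forces in N, time in s.
With the tool pointing down it reaches from about 0.4 to 0.85 m from the base axis. Payload 10.4 kg.
Tool frame: the origin (TCP) lies between the finger pads; the fingertips stand 22 mm ahead of it and the grasp point (between the pads) lies 3 mm ahead of it (nose_length is the distance from the TCP to the fingertips, in m); z points along the fingers, y is the line along which they close (so a half turn about z gives the same grasp; the last joint's range is limited). The gripper opens to 87 mm and grips with 3 to 60 N. Pads are 19 mm wide; open, the fingers measure 117 mm over their backs; the gripper's body (75 mm by 190 mm) begins 51 mm behind the grasp point.
Start: joints at [-68.847, 19.034, -3.707, 83.658, 1.238, 77.344, -5.071], TCP at [0.239, 0.578, 0.245] pointing down, gripper open.
Joint ranges: [-148.97, 148.97], [-28.65, 121.19], [-84.17, 76.75], [9.2, 138.47], [-72.65, 252.65], [3.7, 117.97], [-149.18, 149.18]. Speed limits (degrees/s): [127.2, 127.2, 159.86, 159.86, 180, 180, 180].

INTERFACE

Orientations are given as [roll, pitch, yaw] about the fixed x, y, z axes, in that order (R = Rz(yaw) Ry(pitch) Rx(roll)).
In Python, from workcell import state, capture, finish_job, cut_out, nose_length gives the robot as it stands.
- The arm moves only by the tool jog_arm, never from a script. Its argument "motion" is text: rows parted by semicolons, each of 7 numbers parted by spaces: the shift along the tool's x, y, z in cm, then the turn, a rotation vector about the tool's x, y, z in rad, then the finger opening in cm, from 0 to 8.7. In form: x y z ax ay az fingers; .... A call has exactly 5 rows; each row is the pose to reach, as a shift and turn from the pose commanded when the call began, along the tool's axes at that moment; what a row does not reach only later rows make up. A row lasts 1/12 s, in which the tool goes at most 41.7 mm and 7.16 degrees, less where a joint would pass 70% of its speed; a pose out of reach is approached as far as the arm can. A call with a gripper value outside its range is refused whole. The fingers move at their own pace and stop on an object; "grip_force" is the grip in N (left out, the last holds). Time passes only in rows, so rows that repeat a pose let the fingers close, or fill a call up. It gives the time, the measured TCP pose, the force, the opening and the grip force at its end, in the units of the state.
- state(): the state, without advancing time (a new reading comes with each control period).
- capture(name): name is "scene" or "top" or "wrist"; returns a dict with "frame" (420x560x3 uint8, red, green, blue), "vfov" (degrees; the focal length in pixels is half the picture's height over the tangent of half this angle, whatever the lens; pixels are square), "cx", "cy" (the principal point, pixels), "dist" ([k1, k2, p1, p2, k3] as OpenCV has them; the pictures are not rectified), "extrinsics" (4x4, takes a point from camera to world coordinates). Camera axes: x right, y down, z forward; pixel columns grow to the right and rows downward; lengths in m; the calibration is good to about 2 mm. A picture is of the moment at which its call begins. There is no depth.
- finish_job(): hands the job in; it is judged then, once.
Trained networks look in a picture, given as the dict that the camera call returned (one of the last four; its "shot" number tells which), for a name from the list of things; names that differ only in an ending like _2 or _b are one class to them, and where a whole thing is asked for, a point or a joint stands for the part that bears it (a point fixed in the world has none). Each returns a list of dicts, best first, with "conf" (0 to 1); they miss things now and then, are a little off and sometimes report something else, mostly with a low value. They report only what shows in the picture. A call takes as long as a camera call. They do not tell look-alikes from the thing itself.
- cut_out(picture, name): "pixels" (420x560 bool, what is visible of it) and "box" ([left, top, width, height] in pixels, round what is visible of it).
The state is a dict: "time": time; "q": joint angles; "qd": joint speeds; "joint_torque": joint torques, N m; "tool_pos": TCP position; "tcp_rot": TCP orientation; "ft_force": force on the tool from outside, world axes, zero at the start; "wrist_torque": the same for the moment, N m; "finger_gap": opening from 0.0 (shut) to 1.0 (fully open); "finger_force": force on a finger pad.
Only numpy, scipy, OpenCV 4.12 (cv2) and the standard library are available. Lean on these libraries where they do the work, as an engineer would, in place of code of your own. Each camera call takes 0.05 s, during which the arm holds its last target. There are 200 camera calls.

TASK

Get the basket washer going: first lay the red-handled turner that was left across the control console flat on the floor of the blue basket, beside the steel beaker already in there. Then push the blue slide on the console all the way to its end stop at the green mark, and only after that press the green half of the big rocker down until the rocker snaps over and stays. Do not shift or knock over the beaker, cup, pot or bottle, and let go of everything.

Things in the scene. Friction and masses are not known exactly. Their poses are not given: they have to be found in the camera images.
- console: Fixed stainless control box, 220 (its x) x 380 (its y) x 70 mm high, standing on the work surface. Origin at the centre of its underside, z up. Its flat top carries the slide (slot along y at x = 0) and the rocker (centre at x = 0, y = +125 mm, on a black bezel 128 x 66 mm and 7 mm high). The slide's end stop is by a green line across the top at y = +12 mm.
- slide (a joint): Blue slide grip's travel in m: 0 at the start of the slot (grip centre at console y = -160 mm), 0.14 at its end stop by the green mark (console y = -20 mm). Moves only along the console's +y. About 3 N of friction; stays where it is left.
- slide_top (a point): Centre of the top face of the blue slide grip, an upright block 28 mm (console x) x 24 mm (console y) and 42 mm high, standing on the console's top: this point is 112.5 mm above the work surface.
- rocker (a joint): Big rocker's angle in rad: 0 = off (green half up, red half down), 0.44 = on (green half down, red half up). A seesaw plate hinged about the console's y axis; bistable: it resists with up to about 0.27 N m (some 5 to 7 N on the green half's outer part), past 0.22 rad it snaps over by itself and stays.
- rocker_green (a point): Point on the upper face of the rocker's green half, 42 mm from its hinge and 13 mm from its outer end; moves with the rocker. The plate is 110 mm long (console x) x 50 mm wide (console y) and 10 mm thick, hinged at its middle, 94 mm above the work surface; the green half lies on the console's +x side. This point is about 108 mm above the work surface when off, 90 mm when on.
- rocker_red (a point): The same point on the red half (console -x side), low when off.
- turner: Loose kitchen turner, 195 mm long, about 0.18 kg, lying flat across the console's top over the slide's path. Origin at the middle of its length on its underside, which is also about its centre of mass; x runs from the handle to the blade, z up. Red plastic handle from x = -97 to +9 mm, 24 mm wide and 18 mm high; thin neck 14 mm wide and 6 mm high; slotted steel blade from x = +31 to +97 mm, 64 mm wide and 4 mm thick. All of it rests on its underside.
- turner_grip (a point): Where to grip the turner: on top of the handle, on its centre line at turner x = -12 mm, 18 mm above its underside.
- basket: Fixed blue plastic basket, open on top, 280 (its x) x 185 (its y) x 80 mm high outside, walls and floor 5 mm thick. Origin at the centre of its underside, z up.
- basket_floor (a point): Centre of the basket's inner floor, 5 mm above the work surface, with the basket's axes.
- beaker: Loose steel beaker standing upside down in the basket, in its +y half: 64 mm diameter, 80 mm high, origin at the centre of its underside on the basket's floor. Leave it alone.
- cup: Loose white cup standing on the console beside the start of the slide: 60 mm diameter, 75 mm high, origin at the centre of its underside. Leave it alone.
- tall_pot: Loose tall open steel pot standing on the work surface close to the console: 110 mm diameter, 170 mm high, origin at the centre of its underside. Leave it alone.
- detergent: Loose blue detergent bottle with an orange cap standing on the work surface close to the console: 80 mm diameter, 210 mm high, origin at the centre of its underside. Leave it alone.
There are look-alikes about, which are no part of the job. Of the things like the turner, leave any that is brown; of the rest the smaller one is meant.

How it is judged:
By the outcome, as a careful person would: the job done as asked, in the order asked, and still so for the second after the job is handed in, with the robot touching nothing.
It also fails if it takes over 72 s, if anything falls off the work surface, if the arm or the gripper's body presses on something with over 40 N, if the wrist force passes 120 N, or if a joint passes its speed limit or range.

## Working session

There is one attempt and no reset: what is moved stays moved. The work goes in short steps, Python scripts to look and compute and a tool call to move; the robot and the scene stay as the last step left them, time stands still between calls to the robot, and variables do not carry over. Pictures are saved under pics/ and viewed, at most 10 in all, crops included, and the job is handed in when it is done.

Besides the shell and the picture viewer there is one more tool, called after "Emit:" as name(argument=value, ...) on one line, values as JSON. jog_arm: Moves the arm, as the interface text tells. Its arguments: {"type":"object","properties":{"motion":{"type":"string"},"grip_force":{"type":"number"}},"required":["motion"]}

```bash
mkdir -p pics; ls
python3 - <<'E'
from workcell import *
import cv2,numpy as np,pickle
print(state()); print(nose_length)
ims=[]
for n in ("scene","top"):
    p=capture(n); pickle.dump(p,open(n+".pkl","wb"))
    print(n,p["vfov"],p["cx"],p["cy"],p["dist"],np.round(p["extrinsics"],4).tolist())
    for t in ("turner","console","slide","rocker","basket","beaker","cup","tall_pot","detergent"):
        print(t,[(round(d["conf"],2),d["box"],[int(v) for v in np.argwhere(d["pixels"]).mean(0)[::-1]]) for d in cut_out(p,t)])
    cv2.imwrite(f"pics/{n}1.png",cv2.resize(p["frame"][:,:,::-1],(784,588),interpolation=cv2.INTER_CUBIC))
E
```

```text
pics
{'time': 0.0, 'q': array([-68.84858327,  19.07229137,  -3.70783601,  83.70552014,
         1.23796196,  77.34043668,  -5.06973492]), 'qd': array([ 0.0566873 ,  0.00332792,  0.04352067,  0.0716295 ,  0.01168272,
       -0.07341527,  0.02743358]), 'joint_torque': array([-3.01738027e-06, -6.23251390e+01,  2.46572070e-02, -3.89904821e+01,
       -6.12471672e-02,  3.97150603e-02,  1.30326493e-04]), 'tool_pos': array([0.238504  , 0.57733806, 0.24375452]), 'tcp_rot': array([-1.79921703e+02,  3.60256917e-03,  1.57556677e+02]), 'ft_force': array([-0.18892926,  0.10032093, -0.10976862]), 'wrist_torque': array([-0.00113048,  0.01274232, -0.05127083]), 'finger_force': 0.0, 'finger_gap': 1.0003620627782719}
0.022
scene 42.29706411388101 273.233858436207 216.94712438796577 [-0.18330329  0.          0.          0.          0.        ] [[0.8595, 0.3869, -0.334, 0.9582], [0.5109, -0.6307, 0.5842, -0.961], [0.0154, -0.6727, -0.7397, 1.2334], [0.0, 0.0, 0.0, 1.0]]
turner [(0.79, [110.2, 244.3, 91.6, 21.7], [146, 253]), (0.77, [128.5, 309.7, 36.6, 102.6], [148, 372]), (0.76, [251.7, 245.7, 68.7, 38
[... 1045 characters left out ...]
71.8], [320, 162])]
console [(0.6, [83.3, 142.8, 92.5, 111.1], [130, 196]), (0.15, [252.1, 68.2, 45.2, 55.0], [275, 95])]
slide [(0.5, [246.1, 150.6, 21.8, 42.7], [255, 171])]
rocker [(0.64, [243.0, 149.3, 23.9, 44.3], [255, 171])]
basket [(0.83, [82.9, 139.8, 90.1, 115.9], [131, 196])]
beaker [(0.91, [93.2, 203.4, 31.2, 22.5], [105, 214])]
cup [(0.84, [345.0, 118.4, 28.0, 29.6], [356, 131]), (0.36, [251.1, 70.7, 46.1, 53.2], [274, 95])]
tall_pot [(0.56, [253.8, 69.6, 42.5, 57.1], [275, 95]), (0.52, [229.1, 128.5, 146.4, 90.4], [299, 173]), (0.3, [242.7, 148.4, 23.0, 44.7], [255, 171])]
detergent [(0.75, [390.4, 120.8, 42.6, 39.8], [409, 139]), (0.38, [82.8, 143.2, 88.2, 109.5], [130, 196])]
```

View pics/scene1.png

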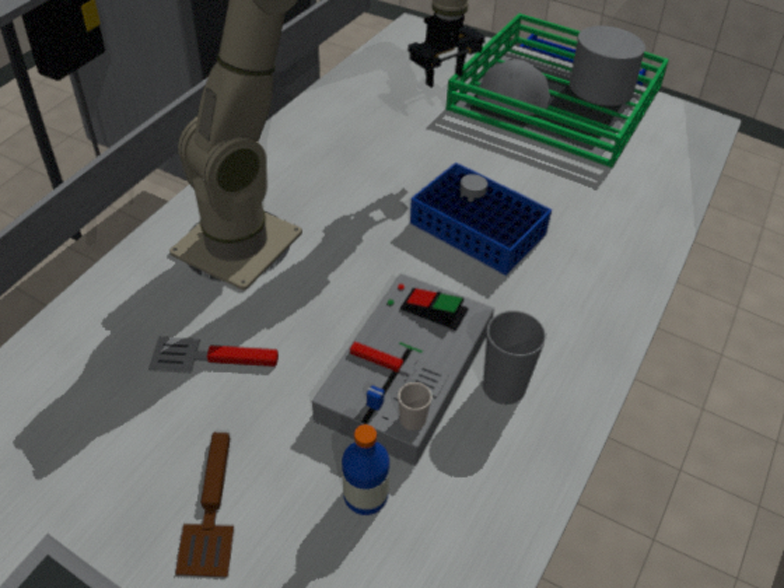

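View pics/top1.png

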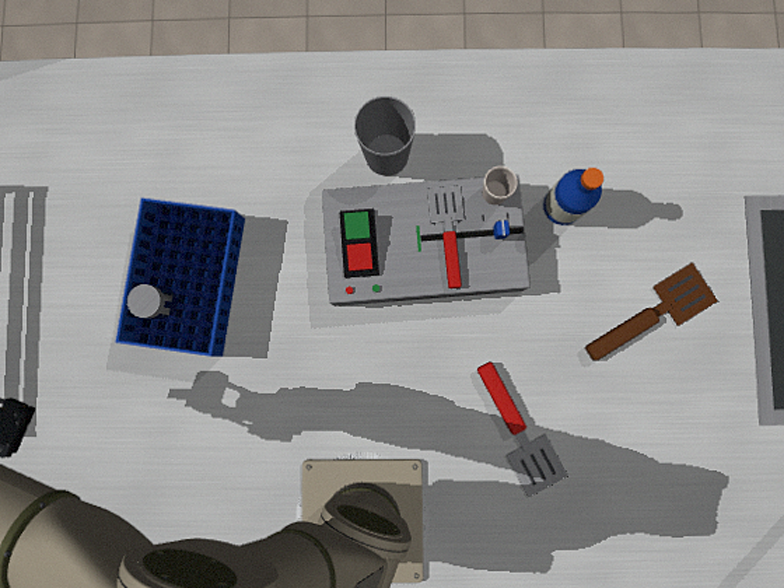

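The scene view shows three turners. In original top pixels they are:
- on the console at (320,162), red handle and small
- on the table at (373,313), red handle and larger
- at (471,220), brown

The one on the console fits: it's not brown, and it's the smaller red one, lying across the slide. I'll confirm it in a crop and measure.

```bash
cat > h.py <<'E'
import numpy as np,cv2
def K(p):
    f=p["frame"].shape[0]/2/np.tan(np.radians(p["vfov"]/2)); return np.array([[f,0,p["cx"]],[0,f,p["cy"]],[0,0,1.]])
def back(p,uv,z):
    uv=np.array(uv,float).reshape(-1,1,2); n=cv2.undistortPoints(uv,K(p),np.array(p["dist"])).reshape(-1,2)
    E=np.array(p["extrinsics"]); d=np.c_[n,np.ones(len(n))]@E[:3,:3].T; o=E[:3,3]
    return o+d*((z-o[2])/d[:,2])[:,None]
def proj(p,X):
    E=np.linalg.inv(p["extrinsics"]); return cv2.projectPoints(np.array(X,float).reshape(-1,1,3),cv2.Rodrigues(E[:3,:3])[0],E[:3,3],K(p),np.array(p["dist"]))[0].reshape(-1,2)
def blob(p,color,roi):
    x0,y0,x1,y1=roi; c=p["frame"].astype(int); r,g,b=c[...,0],c[...,1],c[...,2]
    m={"red":(r>1.8*g)&(r>1.8*b)&(r>70),"green":(g>1.5*r)&(g>1.5*b)&(g>50),"blue":(b>1.6*r)&(b>1.4*g)&(b>60)}[color]
    k=np.zeros_like(m);k[y0:y1,x0:x1]=m[y0:y1,x0:x1]
    return k
E
python3 - <<'E'
from h import *
import pickle
p=pickle.load(open("top.pkl","rb")); np.set_printoptions(precision=4,suppress=True)
def rect(c,roi,z):
    m=blob(p,c,roi); pts=np.argwhere(m)[:,::-1]; W=back(p,pts,z)[:,:2]
    r=cv2.minAreaRect((W*1000).astype(np.float32)); print(c,roi,len(pts),"centroid",W.mean(0),"rect",r, "px",pts.mean(0)); return W
rect("red",(300,150,340,212),.088)
rect("green",(240,145,272,173),.107)
rect("red",(240,170,272,200),.09)
rect("green",(293,155,306,185),.070)
rect("blue",(345,150,366,175),.1125)
rect("blue",(75,135,180,260),.08)
cv2.imwrite("pics/crop1.png",cv2.resize(p["frame"][100:260,75:395,::-1],(800,400),interpolation=cv2.INTER_CUBIC))
# console top corners rough
print(back(p,np.array([[323,190],[520,178],[528,288],[331,303]])/1.4,.07))
E
```

```text
red (300, 150, 340, 212) 375 centroid [ 0.4911 -0.1734] rect ((491.5031433105469, -173.21714782714844), (105.58570098876953, 24.468387603759766), 5.105871200561523) px [322.416  184.9413]
green (240, 145, 272, 173) 328 centroid [0.5539 0.002 ] rect ((553.9396362304688, 1.9583549499511719), (43.928688049316406, 49.910255432128906), 89.94194030761719) px [254.503 160.5  ]
red (240, 170, 272, 200) 323 centroid [ 0.4983 -0.0017] rect ((498.2716979980469, -1.7243728637695312), (49.97243118286133, 44.83787536621094), 5.550783634185791) px [256.4303 182.8359]
green (293, 155, 306, 185) 33 centroid [ 0.5349 -0.1128] rect ((534.598876953125, -112.81077575683594), (48.478511810302734, 5.062105655670166), 3.8804931640625) px [298.697  169.8485]
blue (345, 150, 366, 175) 98 centroid [ 0.5425 -0.2625] rect ((541.8336181640625, -263.46026611328125), (25.60883903503418, 34.148502349853516), 88.44034576416016) px [357.6224 163.2449]
blue (75, 135, 180, 260) 2451 centroid [0.462  0.3272] rect ((465.6239013671875, 336.89459228515625), (206.38992309570312, 279.6787109375), 81.7009048461914) px [132.4945 198.7944]
[[ 0.6301  0.0682  0.07  ]
 [ 0.6488 -0.3093  0.07  ]
 [ 0.437  -0.3176  0.07  ]
 [ 0.4127  0.0526  0.07  ]]
```

View pics/crop1.png

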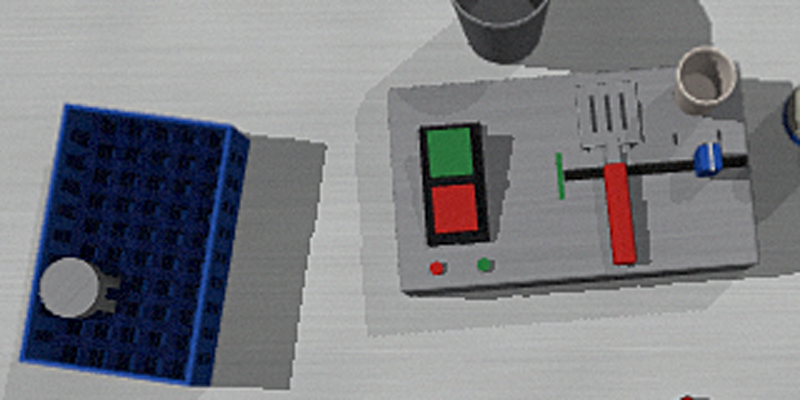

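The crop confirms the small red-handled turner at crop (620,170), lying on the console across the slot. The blue slide is at (708,160), the cup at (705,80) and the beaker at (70,288). Next I'll fit the console and basket models to check the geometry.

Run:
```python
from h import *
import pickle
np.set_printoptions(precision=3,suppress=True)
p=pickle.load(open("top.pkl","rb"));s=pickle.load(open("scene.pkl","rb"))
def T(x,y,yaw,P):
    c,k=np.cos(np.radians(yaw)),np.sin(np.radians(yaw)); P=np.array(P,float); return np.c_[x+c*P[:,0]-k*P[:,1],y+k*P[:,0]+c*P[:,1],P[:,2]]
def box(cx,cy,lx,ly,z0,z1):
    return [[cx+a*lx/2,cy+b*ly/2,z] for z in(z0,z1) for a,b in((-1,-1),(1,-1),(1,1),(-1,1))]
def draw(img,p,P,col,k,off):
    q=((proj(p,P)-off+.5)*k).astype(int)
    for i in range(4):
        for a,b in((i,(i+1)%4),(i+4,(i+1)%4+4),(i,i+4)): cv2.line(img,tuple(map(int,q[a])),tuple(map(int,q[b])),col,1)
def overlay(p,x0,y0,x1,y1,k):
    im=cv2.resize(p["frame"][y0:y1,x0:x1,::-1],None,fx=k,fy=k,interpolation=cv2.INTER_CUBIC)
    for B,c in((box(0,0,.22,.38,0,.07),(0,255,255)),(box(0,-.16,.028,.024,.07,.1125),(255,0,255)),(box(0,.125,.128,.066,.07,.077),(255,255,0))):
        draw(im,p,T(.535,-.1247,3.85,B),c,k,(x0,y0))
    draw(im,p,T(*BK,box(0,0,.28,.185,0,.08)),(0,255,0),k,(x0,y0))
    return im
# basket fit: rim corners from crop (crop/2.5+offset)
C=back(p,np.array([[66,105],[238,125],[190,383],[22,360]])/2.5+[75,100],.08)[:,:2]; print(C,C.mean(0))
print("sides",np.linalg.norm(C-np.roll(C,-1,0),axis=1))
d=(C[0]-C[3]+C[1]-C[2]); yb=np.degrees(np.arctan2(d[1],d[0])); print("yaw",yb)
BK=(*C.mean(0),yb)
a=overlay(p,75,100,395,260,2.5); b=overlay(s,215,100,415,340,2.5)
cv2.imwrite("pics/ov1.png",a); cv2.imwrite("pics/ov2.png",b)
print("beaker",back(p,np.array([[70,288]])/2.5+[75,100],.085))
print("cup rim",back(p,np.array([[706,78]])/2.5+[75,100],.145))
print("blade",back(p,np.array([[585,80],[636,82],[640,148],[585,148]])/2.5+[75,100],.074))
```

```text
[[0.616 0.416]
 [0.591 0.229]
 [0.318 0.275]
 [0.343 0.454]] [0.467 0.343]
sides [0.189 0.277 0.181 0.276]
yaw -8.796390249700984
beaker [[0.418 0.403 0.085]]
cup rim [[ 0.618 -0.259  0.145]]
blade [[ 0.636 -0.142  0.074]
 [ 0.633 -0.196  0.074]
 [ 0.562 -0.199  0.074]
 [ 0.562 -0.14   0.074]]
```

View pics/ov1.png

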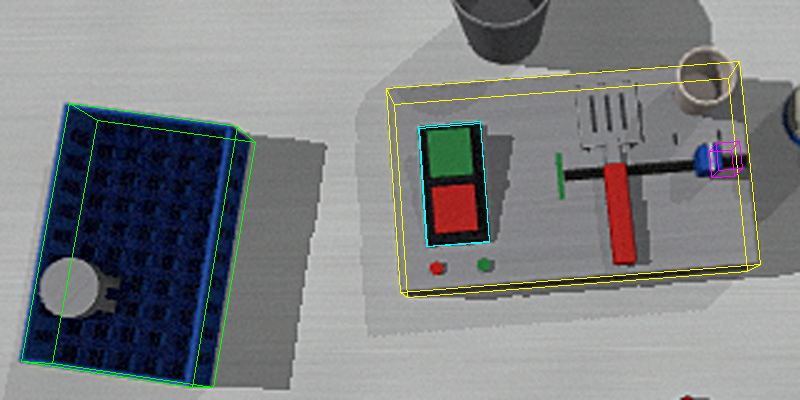

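View pics/ov2.png

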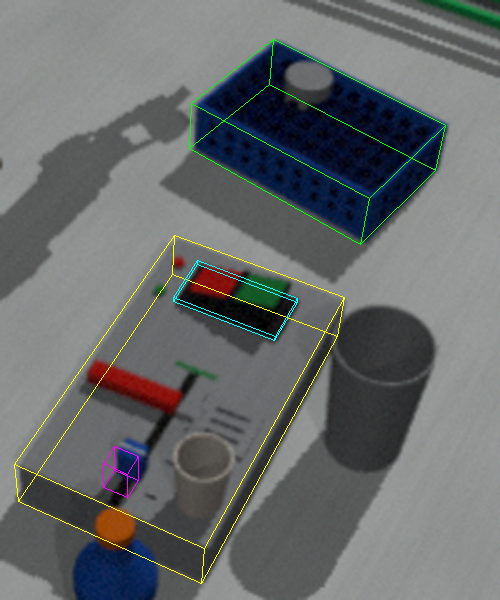

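Both overlays fit the console and basket, and show the slide already about 2 cm along its slot. Next I'll write a planning helper and work out the obstacle positions and the first legs.

```bash
cat > plan.py <<'E'
import numpy as np
def legs(start,targets):
    """start/targets: x,y,z,yaw(deg) of a tool pointing down -> tool-axis shift (cm) and turn (rad) per leg"""
    a=np.array(start,float)
    for t in targets:
        t=np.array(t,float); d=t[:3]-a[:3]; c,s=np.cos(np.radians(a[3])),np.sin(np.radians(a[3]))
        print("x %.1f y %.1f z %.1f az %.3f"%(100*(c*d[0]+s*d[1]),100*(s*d[0]-c*d[1]),-100*d[2],-np.radians(t[3]-a[3])), "|%.0f mm"%(1000*np.linalg.norm(d))); a=t
def now():
    from workcell import state
    s=state(); r=s["tcp_rot"]; print("t %.2f"%s["time"],s["tool_pos"].round(4),r.round(2),"q7 %.0f"%s["q"][6],"F",s["ft_force"].round(1),"gap %.3f ff %.1f"%(s["finger_gap"],s["finger_force"]))
    return [*s["tool_pos"],r[2]]
E
python3 - <<'E'
from h import *; from plan import *
import pickle
p=pickle.load(open("top.pkl","rb"))
print("cap",back(p,np.array([[592,179]])/1.4,.21),"pot rim",back(p,np.array([[385,123]])/1.4,.17))
legs(now(),[(.36,.47,.29,163),(.45,.33,.29,168),(.50,.17,.29,173),(.52,.01,.29,179),(.527,-.1705,.25,184.5)])
E
```

```text
cap [[ 0.60656899 -0.4035248   0.21      ]] pot rim [[ 0.72381916 -0.05382462  0.17      ]]
t 1.00 [0.2386 0.5777 0.2446] [179.99  -0.   157.55] q7 -5 F [-0.1  0.2 -0.3] gap 0.998 ff 0.0
x -15.3 y -5.3 z -4.5 az -0.095 |168 mm
x -12.7 y -10.8 z -0.0 az -0.087 |166 mm
x -8.2 y -14.6 z -0.0 az -0.087 |168 mm
x -3.9 y -15.6 z -0.0 az -0.105 |161 mm
x -1.0 y -18.0 z 4.0 az -0.096 |185 mm
```

Emit:
jog_arm(motion="-3 -1 -1 0 0 -0.02 8.7; -6 -2.1 -2 0 0 -0.04 8.7; -9.2 -3.2 -3 0 0 -0.06 8.7; -12.3 -4.3 -4 0 0 -0.08 8.7; -15.3 -5.3 -4.5 0 0 -0.095 8.7")

```text
time: 1.42
tool_pos: [0.3612, 0.4691, 0.2911]
tcp_rot: [179.9, 0.0, 163.0]
ft_force: [0.9, 0.5, 0.9]
finger_gap: 1.001
finger_force: 0.0
```

Emit:
jog_arm(motion="-2.5 -2.2 0 0 0 -0.02 8.7; -5.1 -4.3 0 0 0 -0.035 8.7; -7.6 -6.5 0 0 0 -0.05 8.7; -10.2 -8.6 0 0 0 -0.07 8.7; -12.7 -10.8 0 0 0 -0.087 8.7")

```text
time: 1.83
tool_pos: [0.4504, 0.3284, 0.2898]
tcp_rot: [180.0, 0.0, 168.0]
ft_force: [0.0, 0.8, -0.3]
finger_gap: 0.997
finger_force: 0.0
```

Emit:
jog_arm(motion="-1.6 -2.9 0 0 0 -0.02 8.7; -3.3 -5.8 0 0 0 -0.035 8.7; -4.9 -8.8 0 0 0 -0.05 8.7; -6.6 -11.7 0 0 0 -0.07 8.7; -8.2 -14.6 0 0 0 -0.087 8.7")

```text
time: 2.25
tool_pos: [0.4998, 0.1682, 0.2898]
tcp_rot: [180.0, 0.0, 173.0]
ft_force: [0.7, 0.5, -0.4]
finger_gap: 1.003
finger_force: 0.0
```

Emit:
jog_arm(motion="-0.8 -3.1 0 0 0 -0.02 8.7; -1.6 -6.2 0 0 0 -0.04 8.7; -2.3 -9.4 0 0 0 -0.06 8.7; -3.1 -12.5 0 0 0 -0.08 8.7; -3.9 -15.6 0 0 0 -0.105 8.7")

```text
time: 2.67
tool_pos: [0.519, 0.0087, 0.2898]
tcp_rot: [180.0, 0.0, 179.0]
ft_force: [-0.5, -0.3, -0.3]
finger_gap: 1.003
finger_force: 0.0
```

Emit:
jog_arm(motion="-0.2 -3.6 0.8 0 0 -0.02 8.7; -0.4 -7.2 1.6 0 0 -0.04 8.7; -0.6 -10.8 2.4 0 0 -0.06 8.7; -0.8 -14.4 3.2 0 0 -0.08 8.7; -1 -18 4 0 0 -0.096 8.7")

```text
time: 3.08
tool_pos: [0.5257, -0.1715, 0.2495]
tcp_rot: [180.0, 0.0, -175.4]
ft_force: [0.9, 0.5, -0.1]
finger_gap: 0.999
finger_force: 0.0
```

Run:
```python
from h import *; from plan import *
from workcell import capture
import pickle
a=now()
p=capture("wrist"); pickle.dump(p,open("w1.pkl","wb"))
m=blob(p,"red",(0,0,560,420)); n,l,st,c=cv2.connectedComponentsWithStats(m.astype(np.uint8)); 
for i in range(1,n):
    if st[i,4]>300:
        pts=np.argwhere(l==i)[:,::-1]; W=back(p,pts,.088)[:,:2]; print(st[i],cv2.minAreaRect((W*1000).astype(np.float32)))
m=blob(p,"blue",(0,0,560,420)); n,l,st,c=cv2.connectedComponentsWithStats(m.astype(np.uint8))
for i in range(1,n):
    if st[i,4]>300:
        pts=np.argwhere(l==i)[:,::-1]; W=back(p,pts,.1125)[:,:2]; print("blue",st[i],cv2.minAreaRect((W*1000).astype(np.float32)))
cv2.imwrite("pics/w1.png",p["frame"][:,:,::-1])
```

```text
t 3.08 [ 0.5257 -0.1715  0.2495] [ 1.7999e+02  5.0000e-02 -1.7544e+02] q7 112 F [ 0.9  0.5 -0.1] gap 0.999 ff 0.0
[ 254  101   33  116 2998] ((491.36090087890625, -177.5843505859375), (104.2961654663086, 30.2112979888916), 4.461426734924316)
[ 427  156   55   56 2873] ((499.0553283691406, -5.6942291259765625), (56.63686752319336, 49.33112335205078), 9.544651985168457)
blue [ 144  193   44   39 1021] ((538.7903442382812, -264.6240234375), (34.894466400146484, 38.199737548828125), 4.52858829498291)
blue [ 60 202  48  47 495] ((551.0138549804688, -332.193359375), (51.754180908203125, 21.87420654296875), 42.35247802734375)
blue [   0  230   62   40 1934] ((585.2244262695312, -394.21368408203125), (39.04879379272461, 58.72883224487305), 4.866810321807861)
```

View pics/w1.png

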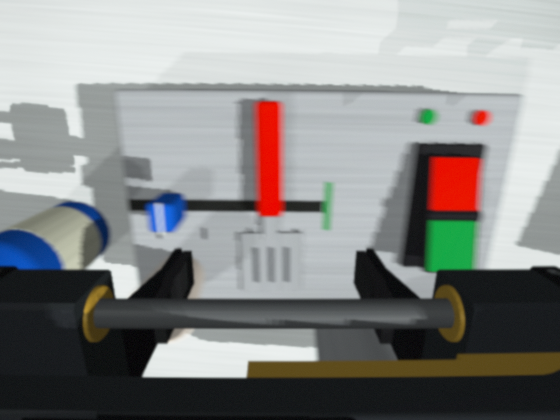

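The wrist view (a little blurred) shows the handle between the fingers at (268,155) and the blade at (272,262), with nothing under the fingers. I'll descend and grip.

Emit:
jog_arm(motion="0 0 3 0 0 0 8.7; 0 0 6 0 0 0 8.7; 0 0 9 0 0 0 8.7; 0 0 11.5 0 0 0 8.7; 0 0 13 0 0 0 8.7")

```text
time: 3.55
tool_pos: [0.5246, -0.1693, 0.1168]
tcp_rot: [180.0, -0.2, -175.5]
ft_force: [0.1, 1.6, 0.2]
finger_gap: 0.997
finger_force: 0.0
```

Emit:
jog_arm(motion="0 0 0.8 0 0 0 8.7; 0 0 1.6 0 0 0 8.7; 0 0 2.2 0 0 0 8.7; 0 0 2.2 0 0 0 7; 0 0 2.2 0 0 0 5")

```text
time: 3.97
tool_pos: [0.5262, -0.1698, 0.0981]
tcp_rot: [-180.0, 0.0, -175.5]
ft_force: [0.5, -0.5, 0.8]
finger_gap: 0.919
finger_force: 0.0
```

Emit:
jog_arm(motion="0 0 0 0 0 0 4; 0 0 0 0 0 0 3; 0 0 0 0 0 0 2; 0 0 0 0 0 0 1; 0 0 0 0 0 0 1", grip_force=25)

```text
time: 4.38
tool_pos: [0.526, -0.1697, 0.0977]
tcp_rot: [180.0, 0.0, -175.5]
ft_force: [-0.8, -0.4, -0.2]
finger_gap: 0.555
finger_force: 0.0
```

Emit:
jog_arm(motion="0 0 0 0 0 0 1; 0 0 0 0 0 0 1; 0 0 0 0 0 0 1; 0 0 0 0 0 0 1; 0 0 0 0 0 0 1")

```text
time: 4.8
tool_pos: [0.5258, -0.1699, 0.0975]
tcp_rot: [-180.0, 0.0, -175.5]
ft_force: [0.6, -1.2, 1.0]
finger_gap: 0.27
finger_force: 25.0
```

Emit:
jog_arm(motion="0 0 -2 0 0 0 1; 0 0 -5 0 0 0 1; 0 0 -8.5 0 0 0 1; 0 0 -12 0 0 0 1; 0 0 -15 0 0 0 1")

```text
time: 5.22
tool_pos: [0.5256, -0.1698, 0.2495]
tcp_rot: [180.0, 0.0, -175.5]
ft_force: [0.6, -0.7, -2.8]
finger_gap: 0.273
finger_force: 25.0
```

Run:
```python
from plan import *
legs([.526,-.1698,.2475,-175.5+360],[(.526,-.03,.25,182),(.526,.10,.25,178),(.505,.21,.22,174),(.4808,.2984,.18,171.2)])
```

```text
x -1.1 y 13.9 z -0.3 az 0.044 |140 mm
x -0.5 y 13.0 z -0.0 az 0.070 |130 mm
x 2.5 y 10.9 z 3.0 az 0.070 |116 mm
x 3.3 y 8.5 z 4.0 az 0.049 |100 mm
```

Emit:
jog_arm(motion="-0.2 2.8 0 0 0 0.01 1; -0.4 5.6 0 0 0 0.02 1; -0.7 8.4 0 0 0 0.03 1; -0.9 11.2 0 0 0 0.04 1; -1.1 13.9 0 0 0 0.044 1")

```text
time: 5.63
tool_pos: [0.5255, -0.0288, 0.2472]
tcp_rot: [180.0, -0.0, -178.1]
ft_force: [0.3, 0.1, -2.3]
finger_gap: 0.274
finger_force: 25.0
```

Emit:
jog_arm(motion="-0.1 2.6 0 0 0 0.014 1; -0.2 5.2 0 0 0 0.028 1; -0.3 7.8 0 0 0 0.042 1; -0.4 10.4 0 0 0 0.056 1; -0.5 13 0 0 0 0.07 1")

```text
time: 6.05
tool_pos: [0.526, 0.101, 0.2472]
tcp_rot: [-180.0, -0.0, 177.9]
ft_force: [-0.4, -0.0, -2.0]
finger_gap: 0.276
finger_force: 25.0
```

Emit:
jog_arm(motion="0.5 2.2 0.6 0 0 0.014 1; 1 4.4 1.2 0 0 0.028 1; 1.5 6.6 1.8 0 0 0.042 1; 2 8.8 2.4 0 0 0.056 1; 2.5 10.9 3 0 0 0.07 1")

```text
time: 6.47
tool_pos: [0.5047, 0.2107, 0.2168]
tcp_rot: [-180.0, -0.0, 173.9]
ft_force: [0.1, -0.0, -1.7]
finger_gap: 0.275
finger_force: 25.0
```

Emit:
jog_arm(motion="0.8 2.1 1 0 0 0.012 1; 1.7 4.2 2 0 0 0.025 1; 2.5 6.4 3 0 0 0.037 1; 3.3 8.5 4 0 0 0.049 1; 3.3 8.5 4 0 0 0.049 1")

```text
time: 6.88
tool_pos: [0.4781, 0.3021, 0.1748]
tcp_rot: [-179.9, -0.2, 171.5]
ft_force: [-0.5, 0.6, -2.6]
finger_gap: 0.272
finger_force: 25.0
```

Run:
```python
from h import *; from plan import *
from workcell import capture
import pickle
for n in("top","wrist"):
    p=capture(n); pickle.dump(p,open(n+"2.pkl","wb"))
    cv2.imwrite(f"pics/{n}2.png",p["frame"][:,:,::-1])
t=pickle.load(open("top2.pkl","rb"))["frame"][110:270,60:260,::-1]; w=pickle.load(open("wrist2.pkl","rb"))["frame"][:,:,::-1]
cv2.imwrite("pics/c2.png",np.hstack([cv2.resize(t,(400,320)),cv2.resize(w,(400,300))[[*range(300)]+[299]*20]]))
now()
```

```text
t 6.98 [0.4807 0.2981 0.1766] [-1.7992e+02 -8.0000e-02  1.7125e+02] q7 47 F [ 0.8 -0.4 -2.7] gap 0.268 ff 25.0
```

View pics/c2.png

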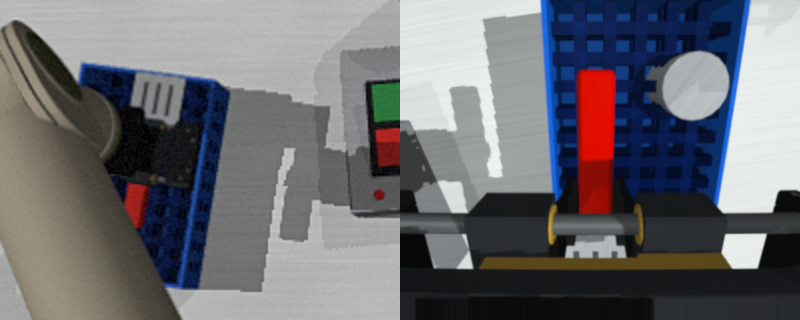

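Both views show the turner held straight and parallel to the basket's long side, with the beaker to the right at crop (696,86). A quick check of the rim and beaker from the wrist image.

Run:
```python
from h import *; from plan import *
import pickle
p=pickle.load(open("wrist2.pkl","rb"))
W=back(p,np.array([[143,10],[155,180],[348,10],[318,195]])*1.4,.08)
B=back(p,np.array([[296,86]])*1.4,.085)
def bk(P,o=(.467,.343),yaw=-8.8):
    a=np.radians(yaw); d=P[:,:2]-o; return np.c_[d@[np.cos(a),np.sin(a)],d@[-np.sin(a),np.cos(a)]].round(4)
print("rim in basket frame",bk(W),"beaker",bk(B))
m=blob(p,"red",(0,0,560,300)); pts=np.argwhere(m)[:,::-1]
W=back(p,pts,.1766-.0975+.088); r=cv2.minAreaRect((W[:,:2]*1000).astype(np.float32)); print(r,bk(np.array([[r[0][0]/1e3,r[0][1]/1e3]])))
```

```text
rim in basket frame [[-0.1203 -0.0877]
 [ 0.0432 -0.0848]
 [-0.1216  0.0942]
 [ 0.0612  0.0949]] beaker [[-0.0557  0.0533]]
((441.4544677734375, 305.3609924316406), (23.5931453704834, 97.89387512207031), 80.93783569335938) [[-0.0195 -0.0411]]
```

Emit:
jog_arm(motion="0 0 2.5 0 0 0 1; 0 0 5 0 0 0 1; 0 0 7.5 0 0 0 1; 0 0 9.5 0 0 0 1; 0 0 11 0 0 0 1")

```text
time: 7.4
tool_pos: [0.4816, 0.2958, 0.0659]
tcp_rot: [-179.9, -0.0, 171.0]
ft_force: [-1.3, -0.1, -2.2]
finger_gap: 0.273
finger_force: 25.0
```

Emit:
jog_arm(motion="0 0 0.8 0 0 0 1; 0 0 1.6 0 0 0 1; 0 0 2.3 0 0 0 1; 0 0 2.8 0 0 0 1; 0 0 2.8 0 0 0 1")

```text
time: 7.82
tool_pos: [0.4815, 0.2973, 0.0391]
tcp_rot: [-180.0, -0.0, 171.1]
ft_force: [-0.7, -0.0, -2.6]
finger_gap: 0.272
finger_force: 25.0
```

Emit:
jog_arm(motion="0 0 0 0 0 0 2.6; 0 0 0 0 0 0 3; 0 0 0 0 0 0 3.6; 0 0 0 0 0 0 4; 0 0 0 0 0 0 4")

```text
time: 8.23
tool_pos: [0.4819, 0.2978, 0.04]
tcp_rot: [180.0, 0.0, 171.1]
ft_force: [0.4, 0.0, 0.5]
finger_gap: 0.44
finger_force: 0.0
```

Emit:
jog_arm(motion="0 0 -1 0 0 0 4; 0 0 -3 0 0 0 4; 0 0 -6 0 0 0 4; 0 0 -9.5 0 0 0 4; 0 0 -13 0 0 0 4")

```text
time: 8.65
tool_pos: [0.4813, 0.2972, 0.1716]
tcp_rot: [-180.0, -0.0, 171.1]
ft_force: [0.6, 0.0, 0.4]
finger_gap: 0.458
finger_force: 0.0
```

Emit:
jog_arm(motion="0 0 -1.5 0 0 0 3; 0 0 -3.5 0 0 0 2; 0 0 -5.5 0 0 0 1; 0 0 -7.5 0 0 0 0; 0 0 -9 0 0 0 0")

```text
time: 9.07
tool_pos: [0.4818, 0.2976, 0.2624]
tcp_rot: [179.9, 0.1, 171.1]
ft_force: [1.1, 0.4, 0.4]
finger_gap: 0.162
finger_force: 0.0
```

Run:
```python
from h import *; from plan import *
from workcell import capture
import pickle
a=now()
p=capture("wrist"); pickle.dump(p,open("wrist3.pkl","wb")); q=capture("scene")
cv2.imwrite("pics/c3.png",np.hstack([cv2.resize(p["frame"][:,:,::-1],(400,300)),cv2.resize(q["frame"][100:220,270:430,::-1],(400,300),interpolation=cv2.INTER_CUBIC)]))
```

```text
t 9.07 [0.4818 0.2976 0.2624] [1.7990e+02 9.0000e-02 1.7112e+02] q7 46 F [1.1 0.4 0.4] gap 0.162 ff 0.0
```

View pics/c3.png

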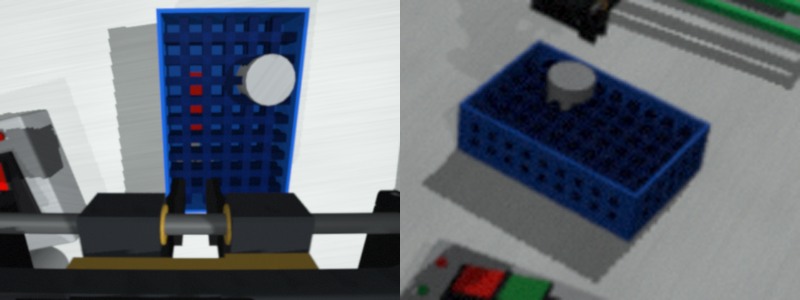

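The wrist image shows the red handle at (196,75–130) inside the basket, seen through the basket's lattice, and parallel to the wall. The beaker at (270,80) is unmoved. I'll check the turner's position at floor height and plan the slide approach.

Run:
```python
from h import *; from plan import *
import pickle
p=pickle.load(open("wrist3.pkl","rb"))
def bk(P,o=(.467,.343),yaw=-8.8):
    a=np.radians(yaw); d=P[:,:2]-o; return np.c_[d@[np.cos(a),np.sin(a)],d@[-np.sin(a),np.cos(a)]].round(4)
m=blob(p,"red",(200,60,400,280)); pts=np.argwhere(m)[:,::-1]
W=back(p,pts,.023); b=bk(W); print(len(b),b.min(0),b.max(0),b.mean(0)); 
print("beaker",bk(back(p,np.array([[270,79]])*1.4,.085)))
# slide: console frame
def cw(x,y,o=(.535,-.1247),yaw=3.85):
    a=np.radians(yaw); return np.array([o[0]+np.cos(a)*x-np.sin(a)*y,o[1]+np.sin(a)*x+np.cos(a)*y])
p0=cw(0,-.185); p1=cw(0,-.02); g=cw(.042,.125); print("behind slide",p0,"end",p1,"green",g)
legs(now(),[(.52,.16,.26,155),(.53,.0,.26,135),(.54,-.15,.26,113),(*p0,.25,93.85)])
```

```text
566 [-0.0647 -0.0506] [ 0.0228 -0.0326] [-0.02350141 -0.04154293]
beaker [[-0.0568  0.0532]]
behind slide [ 0.54742175 -0.3092825 ] end [ 0.53634289 -0.14465487] green [0.56851214 0.00283798]
t 9.17 [0.4826 0.2981 0.2632] [179.78   0.2  171.12] q7 46 F [-1.   0.4 -0.5] gap 0.078 ff 0.0
x -5.8 y -13.1 z 0.3 az 0.281 |143 mm
x -7.7 y -14.1 z -0.0 az 0.349 |160 mm
x -11.3 y -9.9 z -0.0 az 0.384 |150 mm
x -15.0 y -5.5 z 1.0 az 0.334 |160 mm
```

The turner lies at basket y ≈ -41 mm and the beaker hasn't moved. Next is the slide, fingers shut.

Emit:
jog_arm(motion="-1.2 -2.6 0 0 0 0.056 0; -2.4 -5.2 0 0 0 0.112 0; -3.6 -7.9 0 0 0 0.168 0; -4.8 -10.5 0 0 0 0.224 0; -5.8 -13.1 0.3 0 0 0.281 0")

```text
time: 9.58
tool_pos: [0.5189, 0.1576, 0.2567]
tcp_rot: [180.0, 0.0, 154.9]
ft_force: [0.3, 0.2, -0.8]
finger_gap: 0.004
finger_force: 0.0
```

Emit:
jog_arm(motion="-1.5 -2.8 0 0 0 0.07 0; -3 -5.6 0 0 0 0.14 0; -4.6 -8.4 0 0 0 0.21 0; -6.2 -11.2 0 0 0 0.28 0; -7.7 -14.1 0 0 0 0.349 0")

```text
time: 10.0
tool_pos: [0.5286, -0.0027, 0.2563]
tcp_rot: [-180.0, -0.0, 134.8]
ft_force: [1.1, -0.2, -0.0]
finger_gap: 0.01
finger_force: 0.0
```

Emit:
jog_arm(motion="-2.3 -2 0 0 0 0.077 0; -4.5 -4 0 0 0 0.154 0; -6.8 -6 0 0 0 0.23 0; -9 -8 0 0 0 0.307 0; -11.3 -9.9 0 0 0 0.384 0")

```text
time: 10.42
tool_pos: [0.5383, -0.1525, 0.2563]
tcp_rot: [-180.0, -0.0, 112.8]
ft_force: [0.5, -0.0, 0.1]
finger_gap: 0.003
finger_force: 0.0
```

Emit:
jog_arm(motion="-3.5 -1.3 0.2 0 0 0.08 0; -7 -2.6 0.4 0 0 0.16 0; -10.5 -3.9 0.6 0 0 0.24 0; -13.5 -5 0.8 0 0 0.3 0; -15 -5.5 1 0 0 0.334 0")

```text
time: 10.83
tool_pos: [0.5453, -0.3151, 0.246]
tcp_rot: [-179.9, 0.1, 93.5]
ft_force: [-0.3, -0.6, 0.3]
finger_gap: 0.004
finger_force: 0.0
```

Run:
```python
from h import *; from plan import *
from workcell import capture
p=capture("scene");w=capture("wrist")
a=now(); legs(a,[(.5474,-.3093,.25,93.85)])
cv2.imwrite("pics/c4.png",np.hstack([cv2.resize(w["frame"][:,:,::-1],(400,300)),cv2.resize(p["frame"][190:340,220:420,::-1],(400,300),interpolation=cv2.INTER_CUBIC)]))
```

```text
t 10.93 [ 0.5453 -0.3142  0.2455] [-1.7987e+02  7.0000e-02  9.3520e+01] q7 40 F [-1.   0.4 -0.1] gap 0.004 ff 0.0
x 0.5 y 0.2 z -0.4 az -0.006 |7 mm
```

View pics/c4.png

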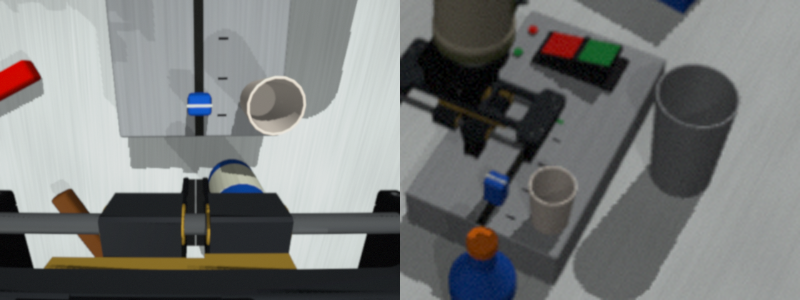

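The wrist view shows the slide at (200,105), the cup to its right at (277,105) and the bottle near the fingers at (235,180). I'll pin down the bottle's position before descending.

Run:
```python
from h import *; from plan import *
from workcell import capture,cut_out
import pickle
s=pickle.load(open("scene.pkl","rb")); t=pickle.load(open("top.pkl","rb"))
print("base front px",back(s,np.array([[366,511]])/1.4,0.0),"cap scene",back(s,np.array([[366,433]])/1.4,.21))
print("bottle base front in top",back(t,np.array([[553,215]])/1.4,0.0))
w=capture("wrist"); print("cam",np.round(w["extrinsics"],3)[:3,2:].T)
m=blob(w,"blue",(240,120,310,170)); pts=np.argwhere(m)[:,::-1]; W=back(w,pts,.1125)
o=np.array([.535,-.1247]);a=np.radians(3.85);d=W[:,:2]-o; C=np.c_[d@[np.cos(a),np.sin(a)],d@[-np.sin(a),np.cos(a)]]; print("slide console frame",C.min(0),C.max(0))
for b in cut_out(w,"detergent")+cut_out(w,"cup"): print(b["conf"],b["box"])
print("cup rim",back(w,np.array([[276,105]])*1.4,.145))
```

```text
base front px [[ 0.63062546 -0.43038813  0.        ]] cap scene [[ 0.61510664 -0.40432369  0.21      ]]
bottle base front in top [[ 0.59146029 -0.38708445  0.        ]]
cam [[ 0.016 -0.302 -0.953]
 [ 0.54  -0.231  0.385]]
slide console frame [-0.01283852 -0.1542614 ] [ 0.01414187 -0.12686775]
0.92 [294.0, 222.2, 70.6, 49.8]
0.61 [336.4, 109.5, 91.7, 82.3]
cup rim [[ 0.62131187 -0.25518259  0.145     ]]
```

Emit:
jog_arm(motion="0.8 0.1 1 0 0 -0.006 0; 1.5 0.2 4 0 0 -0.006 0; 1.5 0.2 7 0 0 -0.006 0; 1.5 0.2 10 0 0 -0.006 0; 1.5 0.2 12.8 0 0 -0.006 0")

```text
time: 11.5
tool_pos: [0.5482, -0.2928, 0.1165]
tcp_rot: [180.0, -0.1, 94.4]
ft_force: [-0.3, 0.6, -0.7]
finger_gap: 0.002
finger_force: 0.0
```

Emit:
jog_arm(motion="0 0 0 0 0 0 0; 0 0 0 0 0 0 0; 0.5 0 0 0 0 0 0; 1 0 0 0 0 0 0; 1.5 0 0 0 0 0 0")

```text
time: 11.92
tool_pos: [0.5478, -0.2809, 0.1205]
tcp_rot: [179.8, 0.1, 94.2]
ft_force: [0.3, -2.9, 2.9]
finger_gap: 0.011
finger_force: 1.6
```

Run:
```python
from plan import *
a=now(); o=np.array([.535,-.1247]);r=np.radians(3.85);d=np.array(a[:2])-o; print("console",d@[np.cos(r),np.sin(r)],d@[-np.sin(r),np.cos(r)])
```

```text
t 11.92 [ 0.5478 -0.2809  0.1205] [1.7983e+02 1.0000e-01 9.4230e+01] q7 41 F [ 0.3 -2.9  2.9] gap 0.011 ff 1.6
console 0.0022439996767049677 -0.15667330208292055
```

Emit:
jog_arm(motion="1 0 0.2 0 0 0 0; 2.2 0 0.3 0 0 0 0; 3.4 0 0.3 0 0 0 0; 4.6 0 0.3 0 0 0 0; 5.8 0 0.3 0 0 0 0")

```text
time: 12.33
tool_pos: [0.5429, -0.2211, 0.1158]
tcp_rot: [180.0, -0.0, 94.3]
ft_force: [1.6, -3.6, 1.5]
finger_gap: 0.007
finger_force: 1.8
```

Emit:
jog_arm(motion="1 0 0 0 0 0 0; 2 0 0 0 0 0 0; 3 0 0 0 0 0 0; 4 0 0 0 0 0 0; 4.6 0 0 0 0 0 0")

```text
time: 12.75
tool_pos: [0.5392, -0.1752, 0.1154]
tcp_rot: [-180.0, -0.0, 94.3]
ft_force: [1.7, -3.9, 0.7]
finger_gap: 0.001
finger_force: 1.6
```

```bash
cat >> plan.py <<'E'
def con(a):
    o=np.array([.535,-.1247]);r=np.radians(3.85);d=np.array(a[:2])-o; print("console %.4f %.4f"%(d@[np.cos(r),np.sin(r)],d@[-np.sin(r),np.cos(r)]))
E
python3 - <<'E'
from plan import *
con(now())
E
```

```text
t 12.75 [ 0.5392 -0.1752  0.1154] [-1.7999e+02 -3.0000e-02  9.4290e+01] q7 29 F [ 1.7 -3.9  0.7] gap 0.001 ff 1.6
console 0.0008 -0.0507
```

Emit:
jog_arm(motion="0.2 0 0 0 0 0 0; 0.4 0 0 0 0 0 0; 0.5 0 0 0 0 0 0; 0.6 0 0 0 0 0 0; 0.6 0 0 0 0 0 0")

```text
time: 13.17
tool_pos: [0.5387, -0.171, 0.1154]
tcp_rot: [-180.0, -0.0, 94.2]
ft_force: [1.5, -3.0, -0.5]
finger_gap: 0.002
finger_force: 1.2
```

Emit:
jog_arm(motion="0.1 0 0 0 0 0 0; 0.2 0 0 0 0 0 0; 0.3 0 0 0 0 0 0; 0.4 0 0 0 0 0 0; 0.4 0 0 0 0 0 0")

```text
time: 13.58
tool_pos: [0.5384, -0.1682, 0.1155]
tcp_rot: [180.0, 0.1, 94.2]
ft_force: [3.3, -8.1, -2.8]
finger_gap: 0.006
finger_force: 4.0
```

Emit:
jog_arm(motion="0.1 0 0 0 0 0 0; 0.2 0 0 0 0 0 0; 0.3 0 0 0 0 0 0; 0.3 0 0 0 0 0 0; 0.3 0 0 0 0 0 0")

```text
time: 14.0
tool_pos: [0.5383, -0.1679, 0.1157]
tcp_rot: [179.9, 0.3, 94.1]
ft_force: [6.6, -16.8, -6.3]
finger_gap: 0.007
finger_force: 8.2
```

The slide is against its stop: 17 N with no further motion. I'll back off, lift, and move over to the rocker.

Emit:
jog_arm(motion="-0.6 0 0 0 0 0 0; -1.5 0 0 0 0 0 0; -2.4 0 -1 0 0 0 0; -2.4 0 -4 0 0 0 0; -2.4 0 -8 0 0 0 0")

```text
time: 14.42
tool_pos: [0.5381, -0.1881, 0.1946]
tcp_rot: [-179.7, -0.1, 94.2]
ft_force: [2.2, 0.1, 0.2]
finger_gap: 0.009
finger_force: 0.0
```

Run:
```python
from plan import *
a=now();con(a); legs(a,[(.54,-.15,.24,115),(.55,-.10,.24,138),(.56,-.05,.24,161),(.5685,.0028,.20,183.85)])
```

```text
t 14.42 [ 0.5381 -0.1881  0.1946] [-1.7967e+02 -7.0000e-02  9.4180e+01] q7 28 F [2.2 0.1 0.2] gap 0.009 ff 0.0
console -0.0012 -0.0634
x 3.8 y 0.5 z -4.5 az -0.363 |59 mm
x 4.1 y 3.0 z -0.0 az -0.401 |51 mm
x 2.6 y 4.4 z -0.0 az -0.401 |51 mm
x 0.9 y 5.3 z 4.0 az -0.399 |67 mm
```

Emit:
jog_arm(motion="0.5 0 -2 0 0 -0.07 0; 1.5 0 -4 0 0 -0.15 0; 2.3 0.2 -4.5 0 0 -0.22 0; 3 0.4 -4.5 0 0 -0.29 0; 3.8 0.5 -4.5 0 0 -0.363 0")

```text
time: 14.83
tool_pos: [0.5424, -0.1495, 0.2419]
tcp_rot: [179.9, -0.0, 115.2]
ft_force: [-0.2, -0.6, 0.2]
finger_gap: 0.008
finger_force: 0.0
```

Emit:
jog_arm(motion="0.8 0.6 0 0 0 -0.08 0; 1.6 1.2 0 0 0 -0.16 0; 2.5 1.8 0 0 0 -0.24 0; 3.3 2.4 0 0 0 -0.32 0; 4.1 3 0 0 0 -0.4 0")

```text
time: 15.25
tool_pos: [0.5519, -0.0994, 0.2412]
tcp_rot: [180.0, -0.0, 138.2]
ft_force: [0.4, 0.2, 0.7]
finger_gap: 0.004
finger_force: 0.0
```

Emit:
jog_arm(motion="0.5 0.9 0 0 0 -0.08 0; 1 1.8 0 0 0 -0.16 0; 1.6 2.6 0 0 0 -0.24 0; 2.1 3.5 0 0 0 -0.32 0; 2.6 4.4 0 0 0 -0.4 0")

```text
time: 15.67
tool_pos: [0.5621, -0.0495, 0.2412]
tcp_rot: [180.0, -0.0, 161.1]
ft_force: [-0.4, 0.0, -0.1]
finger_gap: 0.005
finger_force: 0.0
```

Emit:
jog_arm(motion="0.2 1.2 0.8 0 0 -0.08 0; 0.4 2.4 1.6 0 0 -0.16 0; 0.6 3.5 2.4 0 0 -0.24 0; 0.8 4.5 3.2 0 0 -0.32 0; 0.9 5.3 4 0 0 -0.4 0")

```text
time: 16.08
tool_pos: [0.571, 0.0042, 0.2008]
tcp_rot: [180.0, -0.0, -175.9]
ft_force: [-0.3, 0.2, 0.0]
finger_gap: 0.006
finger_force: 0.0
```

Emit:
jog_arm(motion="0 0 0 0 0 0 0; 0 0 0 0 0 0 0; 0 0 0 0 0 0 0; 0 0 0 0 0 0 0; 0 0 0 0 0 0 0")

```text
time: 16.5
tool_pos: [0.5712, 0.0027, 0.2012]
tcp_rot: [180.0, 0.0, -176.3]
ft_force: [0.1, 0.8, 0.3]
finger_gap: 0.007
finger_force: 0.0
```

Run:
```python
from h import *; from plan import *
from workcell import capture
a=now();con(a); legs(a,[(.5685,.0028,.135,183.85)])
p=capture("scene");w=capture("wrist")
cv2.imwrite("pics/c5.png",np.hstack([cv2.resize(w["frame"][:,:,::-1],(400,300)),cv2.resize(p["frame"][190:340,220:420,::-1],(400,300),interpolation=cv2.INTER_CUBIC)]))
```

```text
t 16.50 [0.5712 0.0027 0.2012] [ 1.8000e+02  5.0000e-02 -1.7633e+02] q7 93 F [0.1 0.8 0.3] gap 0.007 ff 0.0
console 0.0447 0.1247
x 0.3 y 0.0 z 6.6 az -6.286 |66 mm
```

View pics/c5.png

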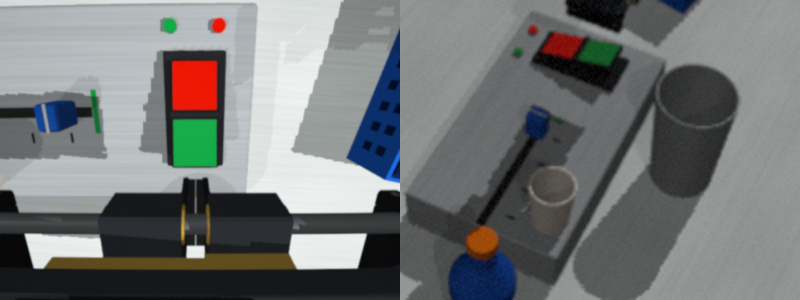

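The scene crop shows the slide at the green mark (538,122) and the cup, pot and bottle standing. The tool is over the green half, so I'll press it.

Emit:
jog_arm(motion="0.2 0 1.5 0 0 0 0; 0.2 0 3 0 0 0 0; 0.2 0 4.5 0 0 0 0; 0.2 0 6 0 0 0 0; 0.2 0 6.5 0 0 0 0")

```text
time: 17.02
tool_pos: [0.568, 0.0032, 0.1336]
tcp_rot: [-180.0, -0.2, -176.2]
ft_force: [-0.2, 0.4, 1.2]
finger_gap: 0.002
finger_force: 0.0
```

Emit:
jog_arm(motion="0 0 0.4 0 0 0 0; 0 0 0.8 0 0 0 0; 0 0 1.2 0 0 0 0; 0 0 1.5 0 0 0 0; 0 0 1.8 0 0 0 0")

```text
time: 17.43
tool_pos: [0.5693, 0.0034, 0.1176]
tcp_rot: [180.0, 0.0, -176.2]
ft_force: [-0.7, -0.2, 0.7]
finger_gap: 0.009
finger_force: 0.0
```

Emit:
jog_arm(motion="0 0 0.2 0 0 0 0; 0 0 0.3 0 0 0 0; 0 0 0.4 0 0 0 0; 0 0 0.4 0 0 0 0; 0 0 0.4 0 0 0 0")

```text
time: 17.85
tool_pos: [0.5691, 0.0033, 0.1142]
tcp_rot: [180.0, 0.0, -176.2]
ft_force: [-3.7, 0.7, 7.6]
finger_gap: 0.007
finger_force: 3.2
```

Emit:
jog_arm(motion="0 0 0.2 0 0 0 0; 0 0 0.2 0 0 0 0; 0 0 -1 0 0 0 0; 0 0 -3 0 0 0 0; 0 0 -6 0 0 0 0")

```text
time: 18.27
tool_pos: [0.5677, 0.0033, 0.1724]
tcp_rot: [-180.0, -0.2, -176.2]
ft_force: [0.7, 0.4, -0.8]
finger_gap: 0.006
finger_force: 0.0
```

Emit:
jog_arm(motion="1.5 0 -2 0 0 0 0; 4 0 -5 0 0 0 0; 7 0 -7 0 0 0 0; 10 0 -7 0 0 0 0; 13 0 -7 0 0 0 0")

```text
time: 18.68
tool_pos: [0.4388, -0.0055, 0.2449]
tcp_rot: [180.0, 0.2, -176.2]
ft_force: [0.4, 0.2, -0.2]
finger_gap: 0.005
finger_force: 0.0
```

Run:
```python
from h import *; from plan import *
from workcell import capture
import pickle
now(); p=capture("scene");w=capture("wrist");t=capture("top")
cv2.imwrite("pics/c6.png",np.hstack([cv2.resize(w["frame"][:,:,::-1],(400,300)),cv2.resize(p["frame"][100:340,220:420,::-1],(400,480),interpolation=cv2.INTER_CUBIC)[90:390]]))
o=np.array([.535,-.1247]);a=np.radians(3.85)
def C(W): d=W[:,:2]-o; return np.c_[d@[np.cos(a),np.sin(a)],d@[-np.sin(a),np.cos(a)]].round(4)
for n,f in(("scene",p),("top",t)):
    o0=pickle.load(open(n+".pkl","rb"))
    for c,roi in (("green",(285,205,335,225)),("red",(285,200,335,225))) if n=="scene" else ():
        for q in(o0,f):
            m=blob(q,c,roi); pts=np.argwhere(m)[:,::-1]; print(c,len(pts),pts.mean(0).round(2))
m=blob(w,"blue",(0,100,150,220)); n,l,st,cc=cv2.connectedComponentsWithStats(m.astype(np.uint8)); print(st[1:])
for i in range(1,n):
    if st[i,4]>200: W=C(back(w,np.argwhere(l==i)[:,::-1],.1125)); print("slide",W.min(0),W.max(0))
```

```text
t 18.68 [ 0.4388 -0.0055  0.2449] [ 1.7998e+02  1.6000e-01 -1.7622e+02] q7 86 F [ 0.4  0.2 -0.2] gap 0.005 ff 0.0
green 184 [319.03 216.03]
green 193 [319.23 218.55]
red 195 [299.69 211.58]
red 226 [300.87 209.21]
[]
```

View pics/c6.png

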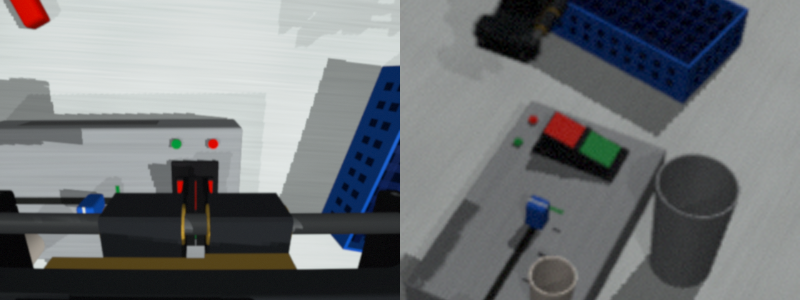

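The picture shows the red half up, the green half down and the slide at the mark. One numeric check of the slide and rocker against their models, then I'll hand in.

Run:
```python
from h import *
from workcell import capture
a=np.radians(3.85);R=np.array([[np.cos(a),-np.sin(a)],[np.sin(a),np.cos(a)]])
def cw(P): P=np.array(P,float); return np.c_[P[:,:2]@R.T+[.535,-.1247],P[:,2]]
for n in("scene","top"):
    p=capture(n)
    for y in(-.02,-.025,-.03):
        q=proj(p,cw([[i*.014,y+j*.012,z] for i in(-1,1) for j in(-1,1) for z in(.0705,.1125)])); print(n,y,q.min(0).round(1),q.max(0).round(1))
    x0,y0=q.min(0).astype(int)-12; x1,y1=q.max(0).astype(int)+12
    m=np.argwhere(blob(p,"blue",(x0,y0,x1,y1)))[:,::-1]; print("seen",len(m),m.min(0) if len(m) else"",m.max(0)+1 if len(m) else "")
p=capture("scene")
for s,nm in((.44,"on"),(0,"off")):
    th=-.22+s
    f=lambda r:cw([[r*np.cos(th),.125,.099-r*np.sin(th)]])
    print(nm,"green",proj(p,f(.03)),"red",proj(p,f(-.03)))
```

```text
scene -0.02 [280.1 240.5] [293.9 260.2]
scene -0.025 [279.3 241.8] [293.1 261.5]
scene -0.03 [278.5 243.1] [292.3 262.8]
seen 127 [283 243] [295 260]
top -0.02 [305.8 160.4] [316.8 174.7]
top -0.025 [307.6 160.2] [318.7 174.5]
top -0.03 [309.5 160.1] [320.7 174.4]
seen 86 [306 161] [317 174]
on green [[318.4983366  218.56158371]] red [[300.08514048 208.41663815]]
off green [[318.85501096 215.45296139]] red [[299.84906208 211.53690079]]
```

Slide is at its end and the rocker is on. Handing in.

```bash
python3 -c "
from workcell import *
print(finish_job())"
```

```text
the job is handed in; nothing more can be done
None
```

The job is handed in, with no verdict returned: the turner is in the basket beside the beaker, the slide is at its end stop and the rocker was then snapped on, with the arm clear of everything (I viewed 11 pictures, one over the limit of 10).

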